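Slide the divided plate onto its spot on the high chair tray

ROBOT

A 7-joint arm with a two-finger parallel gripper is mounted at the origin on the work surface. World frame = base frame: x ahead of the robot, y to its left, z up, the work surface at z = 0. Lengths are in m, angles in rad, forces in N, time in s.
With the tool pointing down it reaches from about 0.425 to 0.875 m from the base axis. Payload 8.4 kg.
Tool frame: the origin (TCP) lies midway between the tips of the shut fingers; the grasp point (between the pads) lies 19 mm behind it (robot.tcp_to_grasp is the z of the grasp point in the tool frame, in m); z points along the fingers, y is the direction in which the jaws open and shut (so a half turn about z gives the same grasp; the last joint's range is limited). The gripper opens to 85 mm and grips with 20 to 120 N. Pads are 22 mm wide; open, the fingers measure 114 mm over their backs; the gripper's body (76 mm by 85 mm) begins 54 mm behind the grasp point. The pads swing forward as they close: fully open they stand 13 mm farther back than shut.
Start: joints at [1.132, 0.333, 0.04, 1.465, -0.013, 1.343, -0.059], TCP at [0.217, -0.613, 0.231] pointing down, gripper open.
Joint ranges: [-2.58, 2.58], [-0.38, 2.09], [-1.3, 1.39], [0.25, 2.4], [-1.5, 4.64], [0.08, 2.09], [-2.65, 2.65]. Speed limits (rad/s): [2.22, 2.22, 2.79, 2.79, 3.14, 3.14, 3.14].

INTERFACE

Orientations are given as a unit quaternion [w, x, y, z].
In Python, from workcell import robot gives the robot as it stands.
- The arm moves only by the tool step_arm, never from a script. Its argument "moves" is a list of rows, each a list of 7 numbers: the gripper command: -1 is shut, 1 is fully open, values between are in proportion, then the shift along the tool's x, y, z in m, then the turn, a rotation vector about the tool's x, y, z in degrees. A call has exactly 8 rows; each row shifts and turns the commanded pose from where the row before left it, along the tool's axes as they then stand; what a row does not reach is not made up. A row lasts 1/8 s, in which the tool goes at most 62.5 mm and 10.7 degrees, less where a joint would pass 70% of its speed; a pose out of reach is approached as far as the arm can. A call is refused whole if a number of a shift passes 0.0625 or a number of a turn 10.7, either way. A call with a gripper value outside its range is refused whole. The fingers move at their own pace and stop on an object; "newtons" is the grip in N (left out, the last holds). Time passes only in rows, so rows that do not move let the fingers close, or fill a call up. It gives the time, the measured TCP pose, the force and the opening at its end, in the units of the state.
- robot.get_obs(): the state, without advancing time (a new reading comes with each control period).
- robot.read_camera(name): name is "scene" or "top" or "wrist"; returns the picture (420x560x3 uint8, red, green, blue); there is no depth.
- robot.camera_info(name): a dict with "intrinsics" (3x3 intrinsics, pixels), "xyz" and "attitude" of the camera in the world; the wrist camera has in their place "T_tool_cam" (4x4, takes a point from camera to tool coordinates, whose origin is the TCP and whose axes are the flange's). Camera axes: x right, y down, z forward; pixel columns grow to the right and rows downward; lengths in m; the calibration is good to about 2 mm. The wrist camera is an equidistant fisheye: a pixel r from the principal point sees the ray r / f radians off the axis. A picture is of the moment at which its call begins: read the wrist's pose just before it. camera_info takes no time and is no camera call.
- robot.close_job(): hands the job in, once; it reports no verdict.
Trained networks look in the newest picture that a camera, given by its name, has taken for a name from the list of things; names that differ only in an ending like _2 or _b are one class to them, and where a whole thing is asked for, a point or a joint stands for the part that bears it (a point fixed in the world has none). Each returns a list of dicts, best first, with "conf" (0 to 1); they miss things now and then, are a little off and sometimes report something else, mostly with a low value. They report only what shows in the picture. A call takes as long as a camera call.
- robot.regions_of(query, camera): "pixels" (420x560 bool, what is visible of it) and "rect" ([centre column, centre row, width, height] in pixels, round what is visible of it).
The state is a dict: "t": time; "q": joint angles; "joint_velocities": joint speeds; "effort": joint torques, N m; "tcp_pos": TCP position; "eef_rot": TCP orientation; "ft_force": force on the tool from outside, world axes, zero at the start; "ft_torque": the same for the moment, N m; "width": finger opening in m.
Only numpy, scipy, OpenCV 4.12 (cv2) and the standard library are available. Lean on these libraries where they do the work, as an engineer would, in place of code of your own. Each camera call takes 0.05 s, during which the arm holds its last target. There are 200 camera calls.

TASK

Lunch is nearly ready: push the orange divided plate across the high chair tray, sliding it rather than lifting it, until it rests wholly inside the white circle, and let go of it. Leave the green bowl and the clear beaker standing where they are.

Things in the scene. Friction and masses are not known exactly. Their poses are not given: they have to be found in the camera images.
- plate_center (a point): Orange divided plate, loose on the tray, 160 to 250 mm left or right of the disc, 30 mm clear of the rim: round, diameter 140 mm at the rim, 136 mm at the flat foot, 30 mm tall, 4 mm walls, low Y-shaped divider; 130 to 250 g, stops as soon as it is no longer pushed. This point is on its axis, half-way up (15 mm above the tray floor). z is up; its yaw does not matter.
- spot_center (a point): Flat white disc, diameter 170 mm, flush in the smooth level floor of the grey high chair tray: where the plate belongs. This point is its centre, at floor height, 4 mm above the table. The tray is fixed, 410 by 650 mm, long side along y within 4 degrees; its 10 mm wide rim stands 8 mm above its floor. A row of small things up to 85 mm tall stands along its far edge, clear of the plate's way.
- bowl: A green plastic bowl, loose, diameter 100 mm at the rim, 42 mm tall, on the tray on the other side of the white disc from the plate. Origin at the centre of its underside, z up. Not to be moved.
- beaker: A clear plastic beaker, loose, diameter 66 mm, 85 mm tall, standing in the row along the tray's far edge. Origin at the centre of its underside, z up. Not to be moved.

How it is judged:
By the outcome, as a careful person would: the job done as asked, in the order asked, and still so for the second after the job is handed in, with the robot touching nothing.
It also fails if it takes over 35 s, if anything falls off the work surface, if the arm or the gripper's body presses on something with over 40 N, if the wrist force passes 120 N, or if a joint passes its speed limit or range.

## Working session

There is one attempt and no reset: what is moved stays moved. The work goes in short steps, Python scripts to look and compute and a tool call to move; the robot and the scene stay as the last step left them, time stands still between calls to the robot, and variables do not carry over. Pictures are saved under pics/ and viewed, about 8 in all and at most 12, crops included, and the job is handed in when it is done.

Besides the shell and the picture viewer there is one more tool, called in YAML: its name, and indented under it one key for each argument. step_arm: Moves the arm, as the interface text tells. Its arguments: {"type":"object","properties":{"moves":{"type":"array"},"newtons":{"type":"number"}},"required":["moves"]}

```bash
ls; mkdir -p pics; cat > h.py <<'E'
import numpy as np, cv2
from scipy.spatial.transform import Rotation as R
from workcell import robot
def att(a):
    a=np.array(a,float)
    return a if a.shape==(3,3) else R.from_quat(a[[1,2,3,0]]).as_matrix()
def ray(cam,px,z):
    i=robot.camera_info(cam);K=np.array(i["intrinsics"])
    px=np.atleast_2d(px).astype(float)
    d=np.c_[px,np.ones(len(px))]@np.linalg.inv(K).T@att(i["attitude"]).T
    o=np.array(i["xyz"]); return o+d*((z-o[2])/d[:,2])[:,None]
def look(cam,name):
    im=robot.read_camera(cam);cv2.imwrite(f"pics/{name}.png",im[...,::-1]);return im
E
python3 - <<'E'
from h import *
for c in("top","scene"):
    i=robot.camera_info(c);print(c,i["xyz"],i["attitude"],i["intrinsics"])
look("top","top0");look("scene","scene0")
for q,z in(("plate_center",.034),("spot_center",.004),("bowl",.046),("beaker",.089)):
  for c in("top","scene"):
    for r in robot.regions_of(q,c)[:2]:
        m=r["pixels"];ys,xs=np.nonzero(m);p=ray(c,np.c_[xs,ys],z)
        print(q,c,round(r["conf"],2),np.round(r["rect"],1),"min",p.min(0)[:2].round(3),"max",p.max(0)[:2].round(3),"mid",((p.min(0)+p.max(0))/2)[:2].round(3))
o=robot.get_obs();print(o["t"],o["tcp_pos"],o["eef_rot"],o["ft_force"])
E
```

```text
pics
top [0.5572521  0.00803501 0.760008  ] [-0.01779472  0.71357596 -0.70008179  0.01944721] [[434.04502314   0.         279.18255463]
 [  0.         434.04502314 207.1289419 ]
 [  0.           0.           1.        ]]
scene [0.97855993 0.63459846 0.6637726 ] [-0.11802526  0.23489327  0.8713064  -0.41439153] [[459.18311889   0.         282.77161128]
 [  0.         459.18311889 208.43474823]
 [  0.           0.           1.        ]]
plate_center top 0.82 [393.9 285.8  85.1  83.6] min [ 0.402 -0.256] max [ 0.538 -0.116] mid [ 0.47  -0.186]
plate_center scene 0.79 [286.4 168.9  56.1  42.9] min [ 0.403 -0.253] max [ 0.556 -0.088] mid [ 0.479 -0.171]
spot_center top 0.93 [279.8 253.2  93.1  99.3] min [ 0.435 -0.078] max [0.603 0.089] mid [0.519 0.006]
spot_center scene 0.55 [314.1 223.3  82.5  46.8] min [ 0.437 -0.078] max [0.604 0.089] mid [0.521 0.006]
spot_center scene 0.47 [287.4 166.8  54.5  38.7] min [ 0.377 -0.295] max [ 0.538 -0.12 ] mid [ 0.457 -0.208]
bowl top 0.73 [164.1 281.3  55.2  62.6] min [0.424 0.142] max [0.521 0.238] mid [0.473 0.19 ]
bowl scene 0.77 [388.6 252.5  53.9  40.7] min [0.426 0.144] max [0.531 0.245] mid [0.478 0.194]
beaker top 0.82 [161.9 150.7  46.9  42.4] min [0.645 0.155] max [0.713 0.229] mid [0.679 0.192]
beaker scene 0.69 [299.8 294.1  37.9  53.9] min [0.649 0.167] max [0.742 0.277] mid [0.696 0.222]
0.5 [ 0.21660688 -0.61278548  0.23124944] [-7.11656775e-05  9.85603591e-01  1.69072637e-01 -1.09748850e-05] [-0.51848168 -0.83970718 -0.03149839]
```

View pics/top0.png

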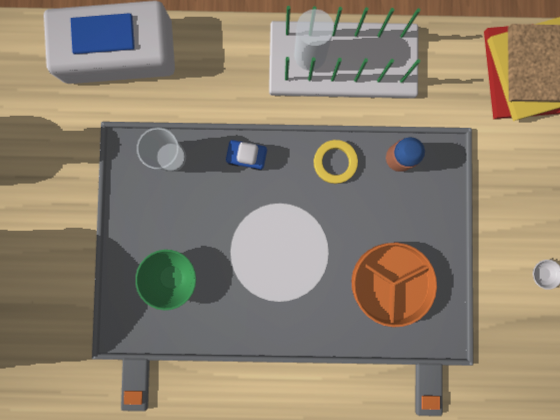

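View pics/scene0.png

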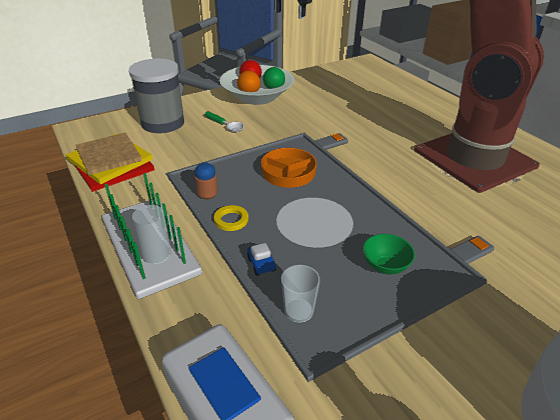

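The top view shows the plate at about px (394,285), the disc at (280,253), the bowl at (165,279) and the beaker at (160,150). The scene view agrees with this. I'll push with the fingers open and both in contact behind the plate, along the line from plate to disc.

```bash
cat >> h.py <<'E'
def plan(p,yaw,n,frm=None):
    """rows from the current (or given) pose to TCP p with jaw axis at world angle yaw (deg), pointing down"""
    o=robot.get_obs();w,x,y,z=o["eef_rot"];M=R.from_quat([x,y,z,w]).as_matrix();c=np.array(o["tcp_pos"])
    if frm: c=np.array(frm[0]);M=goal(frm[1])
    dv=R.from_matrix(M.T@goal(yaw)).as_rotvec()/n; st=(np.array(p)-c)/n
    for k in range(n):
        print([1]+[round(float(v),4) for v in M.T@st]+[round(float(v),2) for v in np.degrees(dv)]); M=M@R.from_rotvec(dv).as_matrix()
def goal(yaw):
    a=np.radians(yaw);y=np.array([np.cos(a),np.sin(a),0]);z=np.array([0,0,-1.]);return np.c_[np.cross(y,z),y,z]
E
python3 -c "
from h import *
plan([.446,-.28,.10],-14.3,16)"
```

```text
[1, 0.0204, -0.0148, 0.0082, -0.0, -0.0, -3.51]
[1, 0.0213, -0.0135, 0.0082, -0.0, -0.0, -3.51]
[1, 0.0221, -0.0122, 0.0082, -0.0, -0.0, -3.51]
[1, 0.0228, -0.0108, 0.0082, -0.0, -0.0, -3.51]
[1, 0.0234, -0.0094, 0.0082, -0.0, -0.0, -3.51]
[1, 0.024, -0.008, 0.0082, -0.0, -0.0, -3.51]
[1, 0.0244, -0.0065, 0.0082, -0.0, -0.0, -3.51]
[1, 0.0248, -0.005, 0.0082, -0.0, -0.0, -3.51]
[1, 0.025, -0.0034, 0.0082, -0.0, -0.0, -3.51]
[1, 0.0252, -0.0019, 0.0082, -0.0, -0.0, -3.51]
[1, 0.0253, -0.0004, 0.0082, -0.0, -0.0, -3.51]
[1, 0.0252, 0.0012, 0.0082, -0.0, -0.0, -3.51]
[1, 0.0251, 0.0027, 0.0082, -0.0, -0.0, -3.51]
[1, 0.0249, 0.0043, 0.0082, -0.0, -0.0, -3.51]
[1, 0.0246, 0.0058, 0.0082, -0.0, -0.0, -3.51]
[1, 0.0242, 0.0073, 0.0082, -0.0, -0.0, -3.51]
```

step_arm:
  moves:
    - [1, 0.0204, -0.0148, 0.0082, 0, 0, -3.51]
    - [1, 0.0213, -0.0135, 0.0082, 0, 0, -3.51]
    - [1, 0.0221, -0.0122, 0.0082, 0, 0, -3.51]
    - [1, 0.0228, -0.0108, 0.0082, 0, 0, -3.51]
    - [1, 0.0234, -0.0094, 0.0082, 0, 0, -3.51]
    - [1, 0.024, -0.008, 0.0082, 0, 0, -3.51]
    - [1, 0.0244, -0.0065, 0.0082, 0, 0, -3.51]
    - [1, 0.0248, -0.005, 0.0082, 0, 0, -3.51]

```text
t: 1.5
tcp_pos: [0.3322, -0.4452, 0.1652]
eef_rot: [-0.0, 0.914, 0.405, 0.0]
ft_force: [0.0, 0.5, -0.6]
width: 0.0853
```

step_arm:
  moves:
    - [1, 0.025, -0.0034, 0.0082, 0, 0, -3.51]
    - [1, 0.0252, -0.0019, 0.0082, 0, 0, -3.51]
    - [1, 0.0253, -0.0004, 0.0082, 0, 0, -3.51]
    - [1, 0.0252, 0.0012, 0.0082, 0, 0, -3.51]
    - [1, 0.0251, 0.0027, 0.0082, 0, 0, -3.51]
    - [1, 0.0249, 0.0043, 0.0082, 0, 0, -3.51]
    - [1, 0.0246, 0.0058, 0.0082, 0, 0, -3.51]
    - [1, 0.0242, 0.0073, 0.0082, 0, 0, -3.51]

```text
t: 2.5
tcp_pos: [0.4471, -0.2789, 0.0996]
eef_rot: [-0.0, 0.789, 0.615, 0.0]
ft_force: [0.2, 0.8, -0.3]
width: 0.0858
```

```bash
python3 -c "
from h import *
o=robot.get_obs();print(o['t'],o['tcp_pos'],o['width'],o['ft_force'])
plan([.446,-.28,.008],-14.3,8)
look('wrist','w1')
for q,z in(('plate_center',.034),('spot_center',.004)):
  for r in robot.regions_of(q,'top')[:1]: print(q,r['rect'])
"
```

```text
2.5 [ 0.4471015  -0.27888747  0.09958135] 0.0857945274313259 [ 0.22765726  0.76481338 -0.3239538 ]
[1, -0.0002, -0.0001, 0.0114, 0.0, -0.0, 0.02]
[1, -0.0002, -0.0001, 0.0114, 0.0, -0.0, 0.02]
[1, -0.0002, -0.0001, 0.0114, 0.0, -0.0, 0.02]
[1, -0.0002, -0.0001, 0.0114, 0.0, -0.0, 0.02]
[1, -0.0002, -0.0001, 0.0114, 0.0, -0.0, 0.02]
[1, -0.0002, -0.0001, 0.0114, 0.0, -0.0, 0.02]
[1, -0.0002, -0.0001, 0.0114, 0.0, -0.0, 0.02]
[1, -0.0002, -0.0001, 0.0114, 0.0, -0.0, 0.02]
plate_center [393.9, 285.8, 85.1, 83.6]
spot_center [279.8, 253.2, 93.1, 99.3]
```

View pics/w1.png

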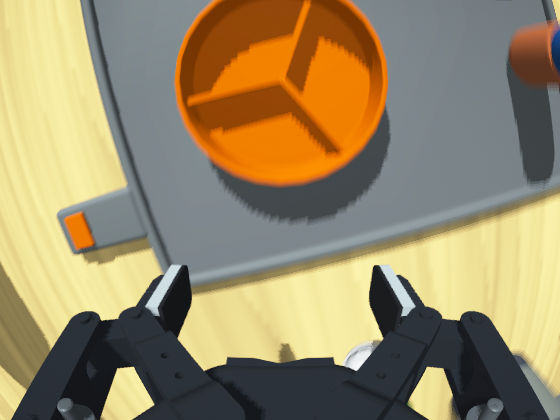

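The wrist view shows the plate centred between the open fingers (plate axis near column 281, fingers at 175 and 385). Next I go down behind it.

step_arm:
  moves:
    - [1, 0, 0, 0.014, 0, 0, 0]
    - [1, 0, 0, 0.014, 0, 0, 0]
    - [1, 0, 0, 0.014, 0, 0, 0]
    - [1, 0, 0, 0.014, 0, 0, 0]
    - [1, 0, 0, 0.014, 0, 0, 0]
    - [1, 0, 0, 0.013, 0, 0, 0]
    - [1, 0, 0, 0.009, 0, 0, 0]
    - [1, 0, 0, 0.004, 0, 0, 0]

```text
t: 3.65
tcp_pos: [0.446, -0.2801, 0.0035]
eef_rot: [-0.0, 0.79, 0.613, -0.0]
ft_force: [-0.8, -0.6, -0.8]
width: 0.0851
```

```bash
python3 -c "
from h import *
look('top','t1');look('wrist','w2')
o=robot.get_obs();print(o['tcp_pos'],o['ft_force'],o['eef_rot'])
T=np.array([.519,.006]);d=np.array([.2469,.969]);print('to spot along',(T-o['tcp_pos'][:2])@d,'lateral',np.cross(d,T-o['tcp_pos'][:2]))
im=cv2.hconcat([cv2.imread('pics/t1.png'),cv2.imread('pics/w2.png')]);cv2.imwrite('pics/c1.png',cv2.resize(im,(800,300)))
"
```

```text
[ 0.44606203 -0.28018526  0.0038253 ] [-0.20365939  0.06018486  0.32869691] [-2.27111806e-04  7.89996077e-01  6.13111853e-01 -5.09724943e-05]
to spot along 0.29532189627015504 lateral -1.774932076002711e-05<string>:5: DeprecationWarning: Arrays of 2-dimensional vectors are deprecated. Use arrays of 3-dimensional vectors instead. (deprecated in NumPy 2.0)
```

View pics/c1.png

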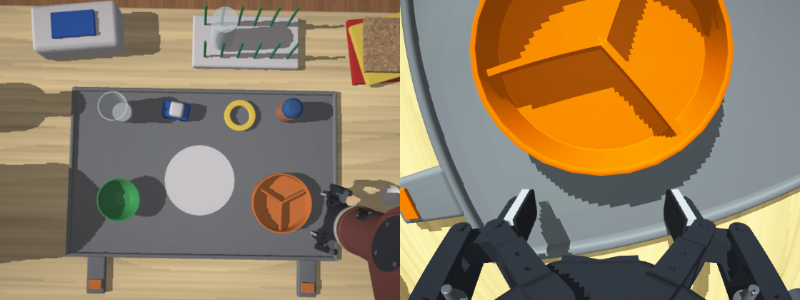

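Fingers are down behind the plate and clear of it. I push 200 mm along +x, then check.

step_arm:
  moves:
    - [1, 0.008, 0, 0, 0, 0, 0]
    - [1, 0.01, 0, 0, 0, 0, 0]
    - [1, 0.01, 0, 0, 0, 0, 0]
    - [1, 0.012, 0, 0, 0, 0, 0]
    - [1, 0.012, 0, 0, 0, 0, 0]
    - [1, 0.012, 0, 0, 0, 0, 0]
    - [1, 0.012, 0, 0, 0, 0, 0]
    - [1, 0.012, 0, 0, 0, 0, 0]

```text
t: 4.75
tcp_pos: [0.4682, -0.1943, 0.0042]
eef_rot: [0.0, 0.79, 0.613, -0.0]
ft_force: [-0.6, -2.2, 0.9]
width: 0.0857
```

step_arm:
  moves:
    - [1, 0.015, 0, 0, 0, 0, 0]
    - [1, 0.015, 0, 0, 0, 0, 0]
    - [1, 0.015, 0, 0, 0, 0, 0]
    - [1, 0.015, 0, 0, 0, 0, 0]
    - [1, 0.015, 0, 0, 0, 0, 0]
    - [1, 0.015, 0, 0, 0, 0, 0]
    - [1, 0.012, 0, 0, 0, 0, 0]
    - [1, 0.01, 0, 0, 0, 0, 0]

```text
t: 5.75
tcp_pos: [0.496, -0.0858, 0.0041]
eef_rot: [-0.0, 0.79, 0.613, -0.0]
ft_force: [-0.1, -1.8, 1.8]
width: 0.0851
```

```bash
cat >> h.py <<'E'
def circ(mask,z,cam="top"):
    """circle fit to the convex hull of a mask projected to height z (rim)"""
    c=max(cv2.findContours(mask.astype(np.uint8),0,cv2.CHAIN_APPROX_NONE)[0],key=cv2.contourArea)
    h=cv2.convexHull(c)[:,0];p=ray(cam,h,z)[:,:2].astype(np.float32)
    (x,y),r=cv2.minEnclosingCircle(p);return round(x,4),round(y,4),round(r,4)
def check(tag):
    im=look("top",tag);hsv=cv2.cvtColor(im,cv2.COLOR_RGB2HSV)
    a=np.zeros(im.shape[:2],bool);a[110:370,90:480]=True
    for q,z in(("plate_center",.034),("bowl",.046),("beaker",.089)):
        r=robot.regions_of(q,"top")
        if r: print(q,r[0]["conf"],circ(r[0]["pixels"],z))
    m=(hsv[...,0]>4)&(hsv[...,0]<16)&(hsv[...,1]>170)&(hsv[...,2]>120)&a; m[:200]=False
    print("colour plate",circ(m,.034))
    o=robot.get_obs();print(o["t"],o["tcp_pos"],o["ft_force"]);return o
E
python3 - <<'E'
from h import *
o=check("t2")
d=np.array([.2469,.969]);print("plate centre expected from TCP",o["tcp_pos"][:2]+.0666*d)
cv2.imwrite("pics/t2c.png",cv2.resize(cv2.imread("pics/t2.png")[110:380,90:480],None,fx=2,fy=2))
E
```

```text
plate_center 0.58 (0.5118, -0.0235, 0.0702)
bowl 0.78 (0.4725, 0.1896, 0.0504)
beaker 0.93 (0.6766, 0.1915, 0.0406)
colour plate (0.5125, -0.025, 0.0682)
5.95 [ 0.4956974  -0.08626763  0.00395952] [-0.38161427 -0.87941586 -0.55212462]
plate centre expected from TCP [ 0.51214094 -0.02173223]
```

View pics/t2c.png

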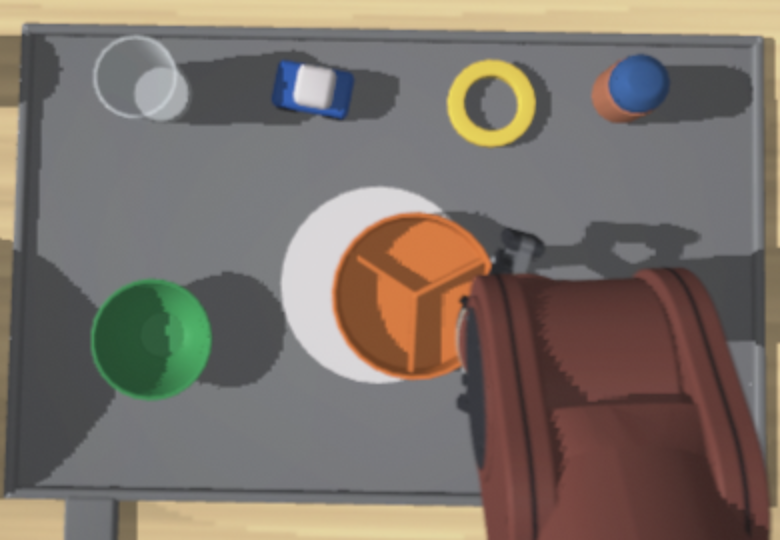

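The plate is tracking straight: its centre is now at about (0.512,-0.022), roughly 29 mm short of the disc centre. The bowl and beaker have not moved.

step_arm:
  moves:
    - [1, 0.007, 0, 0, 0, 0, 0]
    - [1, 0.008, 0, 0, 0, 0, 0]
    - [1, 0.007, 0, 0, 0, 0, 0]
    - [1, 0.005, 0, 0, 0, 0, 0]
    - [1, 0.002, 0, 0, 0, 0, 0]
    - [1, 0, 0, 0, 0, 0, 0]
    - [1, -0.015, 0, 0, 0, 0, 0]
    - [1, -0.025, 0, 0, 0, 0, 0]

```text
t: 6.95
tcp_pos: [0.4929, -0.098, 0.0042]
eef_rot: [0.0, 0.79, 0.613, 0.0]
ft_force: [0.7, 0.3, -0.7]
width: 0.0851
```

step_arm:
  moves:
    - [1, -0.04, 0, 0, 0, 0, 0]
    - [1, -0.04, 0, -0.01, 0, 0, 0]
    - [1, -0.04, 0, -0.02, 0, 0, 0]
    - [1, -0.03, 0, -0.03, 0, 0, 0]
    - [1, -0.02, 0, -0.03, 0, 0, 0]
    - [1, -0.02, 0, -0.03, 0, 0, 0]
    - [1, 0, 0, -0.02, 0, 0, 0]
    - [1, 0, 0, 0, 0, 0, 0]

```text
t: 7.95
tcp_pos: [0.446, -0.2829, 0.1455]
eef_rot: [0.001, 0.791, 0.612, 0.0]
ft_force: [1.0, -0.0, -1.3]
width: 0.0854
```

```bash
python3 - <<'E'
from h import *
check("t3")
im=cv2.imread("pics/t3.png")
hsv=cv2.cvtColor(im,cv2.COLOR_BGR2HSV);m=(hsv[...,1]<25)&(hsv[...,2]>170);m[:190]=0;m[320:]=0;m[:,:210]=0;m[:,350:]=0
print("disc",circ(m,.004))
cv2.imwrite("pics/t3c.png",cv2.resize(im[110:380,90:480],None,fx=2,fy=2))
E
```

```text
plate_center 0.89 (0.5192, 0.0043, 0.0702)
bowl 0.6 (0.4732, 0.1902, 0.05)
beaker 0.73 (0.6778, 0.1908, 0.0398)
colour plate (0.5197, 0.0041, 0.0683)
8.15 [ 0.44517519 -0.28103101  0.14299427] [-0.28832162 -0.67012024 -0.33891365]
disc (0.5196, 0.0057, 0.0846)
```

View pics/t3c.png

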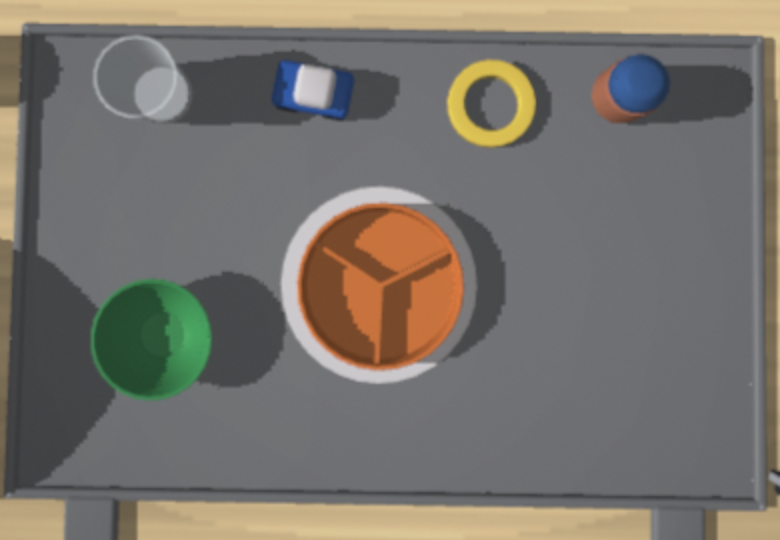

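The plate sits inside the disc with white showing all the way round. Its offset from the disc centre is about 2 mm, against 15 mm of margin, and the arm is clear.

```bash
python3 -c "
from workcell import robot
print(robot.close_job())"
```

```text
the job is handed in; nothing more can be done
None
```

The orange plate now rests wholly inside the white circle. I slid it about 198 mm with the open fingers behind it, never lifting it, then backed off and raised the arm clear before handing in at about 8.2 s.

My last check, from the top camera:

- **Plate:** its centre is at (0.519, 0.004) and the disc's is at about (0.520, 0.006). That is about 2 mm off, against 15 mm of margin, and white shows all the way round.
- **Bowl and beaker:** both are still standing and read within about 1 mm of where they were mid-push. Their first readings used a different fit, but the bowl's agrees within 1 mm and the beaker's within 2 mm.
- **Forces:** the wrist force read about 2 N after each push move.

No check failed. The network and the colour fit agreed on the plate's position to within 1 mm; the colour fit gave a radius about 2 mm too small.

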